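Unfold the window crank and wind the hall window open to its restrictor

ROBOT

A 6-joint arm with a two-finger parallel gripper is mounted at the origin on the work surface. World frame = base frame: x ahead of the robot, y to its left, z up, the work surface at z = 0. Lengths are in m, angles in rad, forces in N, time in s.
With the tool pointing down it reaches from about 0.275 to 0.85 m from the base axis. Payload 5.2 kg.
Tool frame: the origin (TCP) lies at the very end of the fingers, on their centre line; the grasp point (between the pads) lies 19 mm behind it; z points along the fingers, y is the line along which they close (so a half turn about z gives the same grasp; the last joint's range is limited). The gripper opens to 85 mm and grips with 20 to 120 N. Pads are 22 mm wide; open, the fingers measure 114 mm over their backs; the gripper's body (76 mm by 85 mm) begins 54 mm behind the grasp point. The pads swing forward as they close: fully open they stand 13 mm farther back than shut.
Start: joints at [1.028, 0.259, 1.535, -0, 1.348, -0.203], TCP at [0.183, 0.519, 0.231] pointing down, gripper open.
Joint ranges: [-3.14, 3.14], [-0.91, 2.08], [0.19, 2.58], [-1.22, 4.36], [0.22, 2.71], [-3.12, 3.12]. Speed limits (rad/s): [2.57, 2.57, 3.14, 3.14, 3.14, 3.14].

INTERFACE

Orientations are given as a unit quaternion [x, y, z, w].
In Python, from plant import robot gives the robot as it stands. The module is installed in compiled form; this text tells all that it offers.
- The arm moves only by the shell command python3 -m creep 'ROWS'. ROWS is a JSON object whose one key "moves" holds a list of rows, each an object of numbers: "dx", "dy", "dz": the shift along the tool's x, y, z in mm; "wx", "wy", "wz": the turn, a rotation vector about the tool's x, y, z in degrees; "grip": the finger opening in mm, from 0 to 85.4. A call has 1 to 8 rows; each row is the pose to reach, as a shift and turn from the pose commanded when the call began, along the tool's axes at that moment; what a row does not reach only later rows make up. A row lasts 1/10 s, in which the tool goes at most 50 mm and 8.59 degrees, less where a joint would pass 70% of its speed; a pose out of reach is approached as far as the arm can. A call with a gripper value outside its range is refused whole. The fingers move at their own pace and stop on an object; the grip force is fixed at half the most. Time passes only in rows, so rows that repeat a pose let the fingers close. It gives the time, the measured TCP pose, the force, the opening and the grip force at its end, in the units of the state.
- robot.get_obs(): the state, without advancing time (a new reading comes with each control period).
- robot.read_camera(name): name is "scene" or "top"; returns a dict with "color" (420x560x3 uint8, red, green, blue), "depth" (420x560 float32, m along the optical axis (not along the pixel's ray), 0 where there is no reading), "camera_matrix" (3x3 intrinsics, pixels), "camera_from_world" (4x4, takes a point from world to camera coordinates). Camera axes: x right, y up, looking along -z (the intrinsics and any distortion apply to the point x, -y, -z); pixel columns grow to the right and rows downward; lengths in m; the calibration is good to about 2 mm. A picture is of the moment at which its call begins.
- robot.close_job(): hands the job in; it is judged then, once.
The state is a dict: "clock": time; "qpos": joint angles; "joint_velocities": joint speeds; "joint_efforts": joint torques, N m; "tool_pos": TCP position; "tool_rot": TCP orientation; "wrist_force": force on the tool from outside, world axes, zero at the start; "moment": the same for the moment, N m; "gripper_width": finger opening in m; "gripper_force": force on a finger pad.
Only numpy, scipy, OpenCV 4.12 (cv2) and the standard library are available. Lean on these libraries where they do the work, as an engineer would, in place of code of your own. Each camera call takes 0.05 s, during which the arm holds its last target. There are 200 camera calls.

TASK

Air the hall: swing the folded crank handle of the window behind the console right over to its working stop, then wind the crank clockwise until you feel the window come up snug against its restrictor, without straining it. Work by the handle only, not by pushing the sash, leave the handle out in its working position and the window resting against the restrictor, and do not disturb the things lying around.

Things in the scene. Friction and masses are not known exactly. Their poses are not given: they have to be found in the camera images.
- window: Fixed white top-hung window at the back of the console, 660 mm wide, 245 high. Origin: on the console below the hub; x points out through the window, y left, z up. Its board (22 mm thick) reaches 100 mm from there towards the robot; frame and sash stand 113 mm or more beyond it. The aluminium operator cover is 44 mm wide, from y = -58 to +70 mm, its sloping top 12 mm below the handle's plane.
- hub (a point): Middle of the crank hub, 85 mm above the window's origin, where spindle axis and handle hinge pin cross; axes as the window's. The spindle axis leans 25 degrees towards the robot: A = (-0.4226, 0, 0.9063) in the window's frame. The crank turns in the plane of the window's y and the up-slope direction U = (0.9063, 0, 0.4226).
- handle (a joint): Fold angle of the steel crank handle about its pin, rad (pin along U while the crank is at 0). 0: folded, lying along -y of the window over the cover; pi/2: pointing along A; 3.14: along +y, on its working stop. Stiff hinge (about 1.2 N at the head plus the handle's weight), stays where left. Starts at 0 to 0.35.
- handle_head (a point): Centre of the handle's head, 85 mm from the hub. The handle is a bar 14 mm wide, 8 thick; the head 18 wide, 22 long, 8 thick. Folded, the head hangs free past the end of the cover, about 60 mm above the board, knob down; a gripper reaching along -A can pinch its 18 mm width (closing along U) and keep its own direction while the handle pivots between the pads.
- knob_mid (a point): Middle of the round steel knob, 18 mm diameter, 34 long, on the head at right angles to the handle, spinning freely on its stud; its middle is 21.5 mm from the bar's mid-plane, its end 38.5 mm. Folded, it points along -A; in the working position, up along A. As the crank turns, the bar turns round under the knob: fingers on the knob must stay above the bar (over 4 mm from its mid-plane).
- crank (a joint): Crank angle about the spindle, rad, 0 (window shut) at the start, growing as it winds open: clockwise seen from the knob side. The unfolded handle starts at +y, then goes to U (towards the glass), -y, -U (towards the robot), +y. Winding takes 3 to 5 N at the knob (0.3 N m); the worm gear stays where it is left.
- sash: Glazed sash, 550 mm wide, 155 high, hung by its top edge (origin: middle of the hinge line, 167 mm outward of the hub, 209 up), bottom swinging out 0.035 rad per rad of crank. After 0.55 to 1.05 turns of the crank a pin under it meets the restrictor, a steel collar on the outer sill: felt as the pull at the knob climbing from 4 to 10 N within about 8 mm. 7 to 10 N is snug; over 15 N strains it.
- bowl: White porcelain trinket bowl, 96 mm wide, 42 mm high, loose on the window board. Origin: centre of its underside.
- key: Brass door key on a steel ring, 80 mm long, lying on the window board. Origin: underside of the key's bow.
- shoehorn: Stainless steel shoehorn, 180 mm long, lying on the console. Origin: its middle, underside.
- umbrella_handle: Walnut umbrella handle with a chrome cap, 155 mm long, 29 mm thick, lying on the console. Origin: its middle, underside.
- shoe_brush: Wooden shoe brush, 150 x 50 x 45 mm, on the console. Origin: centre of its underside.
- polish_tin: Flat round tin of polish, 76 mm wide, 22 mm high, on the console. Origin: centre of its underside.

How it is judged:
By the outcome, as a careful person would: the job done as asked, in the order asked, and still so for the second after the job is handed in, with the robot touching nothing.
It also fails if it takes over 72 s, if anything falls off the work surface, if the arm or the gripper's body presses on something with over 40 N, if the wrist force passes 120 N, or if a joint passes its speed limit or range.

## Working session

There is one attempt and no reset: what is moved stays moved. The work goes in short steps, Python scripts to look and compute and a shell command to move; the robot and the scene stay as the last step left them, time stands still between calls to the robot, and variables do not carry over. Pictures are saved under pics/ and viewed, at most 10 in all, crops included, and the job is handed in when it is done.

```bash
mkdir -p pics; python3 - <<'E'
from plant import robot
import cv2,numpy as np
for n in("scene","top"):
    c=robot.read_camera(n); cv2.imwrite(f"pics/{n}0.png",cv2.resize(c["color"][:,:,::-1],(784,588)))
    np.savez(f"{n}0.npz",**c); print(n,c["camera_matrix"],c["camera_from_world"])
print(robot.get_obs())
E
```

```text
scene [[446.42547261   0.         285.32041742]
 [  0.         446.42547261 208.68830168]
 [  0.           0.           1.        ]] [[ 0.39959683  0.91646898 -0.02017375 -0.20550097]
 [-0.64112832  0.29513731  0.70841262  0.23115797]
 [ 0.65519222 -0.27014548  0.70551015 -1.77427996]
 [ 0.          0.          0.          1.        ]]
top [[434.86451945   0.         274.19941802]
 [  0.         434.86451945 210.01758796]
 [  0.           0.           1.        ]] [[-0.00621329 -0.99982364  0.01772228 -0.01276205]
 [ 0.99773759 -0.00501199  0.0670417  -0.53480577]
 [-0.06694105  0.01809873  0.99759277 -1.25873005]
 [ 0.          0.          0.          1.        ]]
{'clock': 0.1, 'qpos': array([ 1.02819635e+00,  2.59274094e-01,  1.53593388e+00, -7.28845829e-07,
        1.34800556e+00, -2.02782775e-01]), 'joint_velocities': array([-0.00054373, -0.00287665, -0.00099095,  0.00234834, -0.00154807,
       -0.00042003]), 'joint_efforts': array([ 1.68537896e-03, -4.46968460e+01, -2.91245162e+01, -2.09517893e-04,
        6.36034616e-03, -4.92343634e-05]), 'tool_pos': array([0.18305223, 0.51816136, 0.23057164]), 'tool_rot': array([ 1.69092130e-01,  9.85599916e-01, -7.54933143e-04, -2.94769129e-04]), 'wrist_force': array([-0.1885499 ,  0.30896922, -0.5785445 ]), 'moment': array([-0.02823922,  0.05192428,  0.01897416]), 'gripper_force': 0.0, 'gripper_width': 0.08536624309303639}
```

View pics/scene0.png

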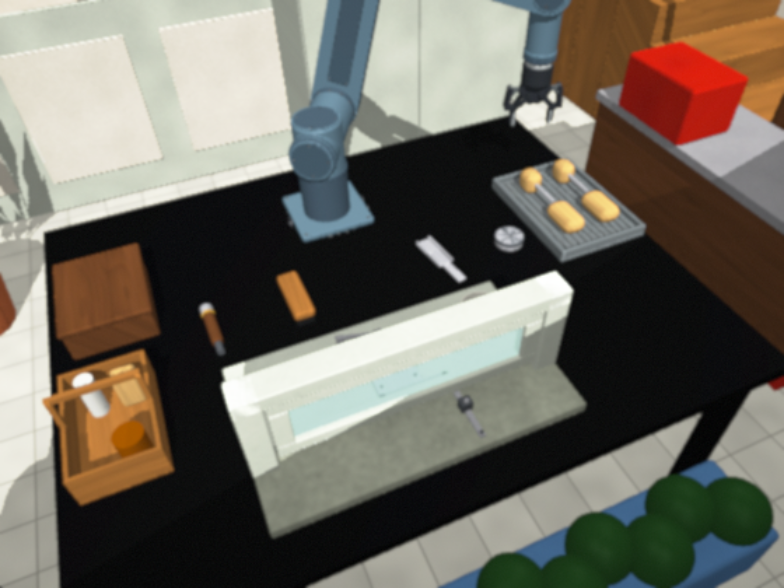

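View pics/top0.png

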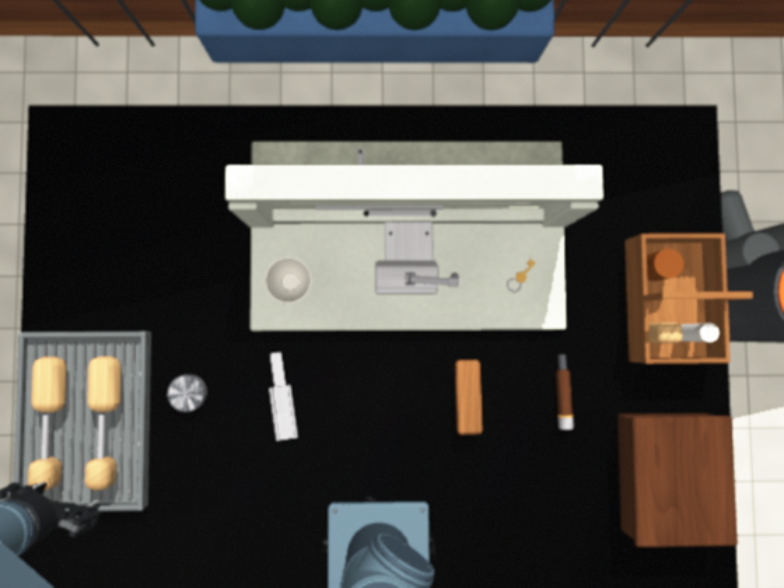

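The top view shows the board's front edge from (250,329) to (566,328), the cover at (376–438, 262–294), the hub near (410,279) and the head near (454,280). The bowl is at (288,280) and the key at (521,275).

```bash
cat > h.py <<'E'
import numpy as np
def px(n,u,v,z=None,i=0):
    c=np.load(f"{n}{i}.npz");K=c["camera_matrix"];T=np.linalg.inv(c["camera_from_world"])
    d=np.array([(u-K[0,2])/K[0,0],-(v-K[1,2])/K[1,1],-1.])
    o=T[:3,3];w=T[:3,:3]@d
    s=c["depth"][int(round(v)),int(round(u))] if z is None else (z-o[2])/w[2]
    return o+s*w
E
python3 - <<'E'
from h import *
import cv2
c=np.load("top0.npz");im=c["color"][:,:,::-1]
cv2.imwrite("pics/crop.png",cv2.resize(im[170:245,255:345],None,fx=8,fy=8,interpolation=cv2.INTER_CUBIC))
for u,v in [(179,235),(404,234)]: print(px("top",u,v,.022))
# front edge fit: dark->bright transition rows
g=cv2.cvtColor(im,cv2.COLOR_BGR2GRAY).astype(float)
P=[]
for u in range(185,380,5):
    col=g[225:245,u]; k=np.argmin(np.diff(col)); 
    d=np.diff(col)[max(0,k-2):k+3]; kk=(np.arange(max(0,k-2),max(0,k-2)+len(d))*d).sum()/d.sum()+.5
    P.append(px("top",u,225+kk,.022))
P=np.array(P);p=np.polyfit(P[:,1],P[:,0],1);print(p,np.std(P[:,0]-np.polyval(p,P[:,1])))
E
```

```text
[0.46312732 0.26130134 0.022     ]
[ 0.46208376 -0.39584563  0.022     ]
[0.00235368 0.46032962] 0.00027975782172921294
```

View pics/crop.png

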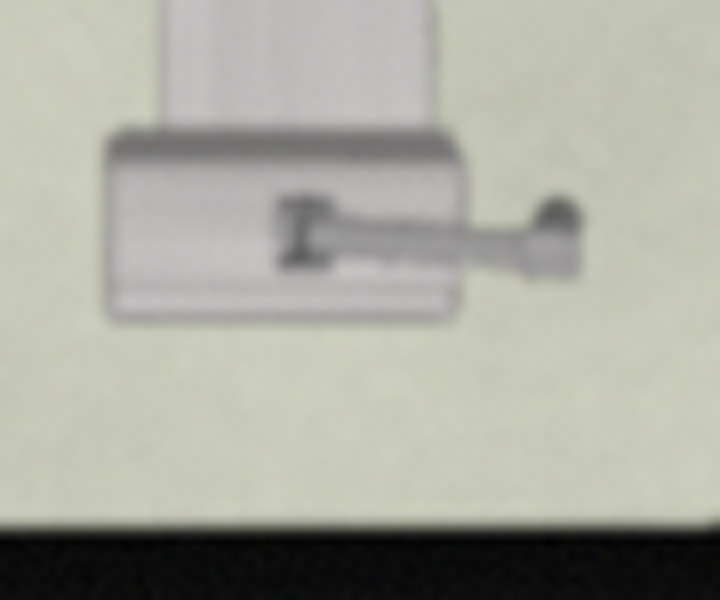

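The enlarged crop shows the hub at crop (304,234) = image (293,199), the head at (550,248) = (323.7,201) and the knob just behind it. The head sits slightly towards the robot, so the handle is raised a little.

```bash
python3 - <<'E'
from h import *
ex=np.array([1,-.0024,0]);ey=np.array([.0024,1,0]);A=-.4226*ex+[0,0,.9063];U=.9063*ex+[0,0,.4226]
H0=px("top",292.6,198.8,.089);print("hub px",H0)
print([px("top",u,234,.022) for u in (179,404)])
for s in[(292,199),(293,199)]: print("hubd",px("top",*s))
for u in range(298,328,3):
    v=198.8+(u-292.6)*.062
    p=px("top",u,v);H=np.array([.4603+.0024*H0[1]+.1,H0[1],.085]);d=p-H
    print(u,p.round(4),"y,A,U:",np.round([d@ey,d@A,d@U],4))
from scipy.spatial.transform import Rotation as R
# cover sides, body y
for u in (268.5,312.5): print("cover edge",px("top",u,199,.08))
E
```

```text
hub px [ 0.56095704 -0.06582537  0.089     ]
[array([0.4660278 , 0.26132573, 0.022     ]), array([ 0.46208376, -0.39584563,  0.022     ])]
hubd [ 0.56062826 -0.06429381  0.08660131]
hubd [ 0.56025499 -0.06684027  0.09050313]
298 [ 0.5595 -0.0805  0.094 ] y,A,U: [-0.0147  0.0084  0.0032]
301 [ 0.5589 -0.0887  0.0948] y,A,U: [-0.0229  0.0094  0.003 ]
304 [ 0.5585 -0.0972  0.093 ] y,A,U: [-0.0314  0.0079  0.0019]
307 [ 0.5572 -0.1048  0.1009] y,A,U: [-0.0389  0.0156  0.0041]
310 [ 0.5566 -0.113   0.1014] y,A,U: [-0.0472  0.0163  0.0038]
313 [ 0.5555 -0.1206  0.1073] y,A,U: [-0.0548  0.0221  0.0054]
316 [ 0.5554 -0.1294  0.1026] y,A,U: [-0.0636  0.0179  0.0033]
319 [ 0.5542 -0.1368  0.1096] y,A,U: [-0.071   0.0247  0.0052]
322 [ 0.5538 -0.1451  0.1085] y,A,U: [-0.0793  0.0239  0.0043]
325 [ 0.5534 -0.1536  0.1065] y,A,U: [-0.0878  0.0222  0.0032]
cover edge [0.56153909 0.0011105  0.08      ]
cover edge [ 0.56097544 -0.12218681  0.08      ]
```

```bash
cat >> h.py <<'E'
from scipy.spatial.transform import Rotation as R
ex=np.array([1,-.0024,0]);ey=np.array([.0024,1,0]);A=-.4226*ex+np.array([0,0,.9063]);U=.9063*ex+np.array([0,0,.4226])
H=np.array([.562,-.0665,.086]);RT=np.c_[ey,U,-A]
def st(o):
    d=o["tool_pos"]-H; f=o["wrist_force"]
    print("t",round(o["clock"],1),"y,U,A mm",(1e3*np.array([d@ey,d@U,d@A])).round(1),"F yUA",np.array([f@ey,f@U,f@A]).round(1),"w",round(o["gripper_width"]*1e3,1),"gf",round(o["gripper_force"],1),"rot",np.degrees((R.from_quat(o["tool_rot"]).inv()*R.from_matrix(RT)).as_rotvec()).round(1))
def to(o,y,u,a):
    r=R.from_quat(o["tool_rot"]);p=H+1e-3*(y*ey+u*U+a*A)
    print("d",(1e3*r.inv().apply(p-o["tool_pos"])).round(1),"w",np.degrees((r.inv()*R.from_matrix(RT)).as_rotvec()).round(1))
E
cat > s.py <<'E'
from plant import robot
from h import *
import sys
o=robot.get_obs();st(o)
if len(sys.argv)>1: to(o,*map(float,sys.argv[1:]))
E
python3 s.py -82 0 85
```

```text
t 0.1 y,U,A mm [ 583.8 -283.6  291.8] F yUA [ 0.3 -0.4 -0.4] w 85.4 gf 0.0 rot [-21.8 -15.4  69.5]
d [-545.4 -514.1   68.2] w [-21.8 -15.4  69.5]
```

```bash
python3 -m creep '{"moves":[{"dx":-270,"dy":-257,"dz":30,"wx":-11,"wy":-7.7,"wz":35},{"dx":-270,"dy":-257,"dz":30,"wx":-11,"wy":-7.7,"wz":35},{"dx":-270,"dy":-257,"dz":30,"wx":-11,"wy":-7.7,"wz":35},{"dx":-270,"dy":-257,"dz":30,"wx":-11,"wy":-7.7,"wz":35},{"dx":-270,"dy":-257,"dz":30,"wx":-11,"wy":-7.7,"wz":35},{"dx":-270,"dy":-257,"dz":30,"wx":-11,"wy":-7.7,"wz":35},{"dx":-270,"dy":-257,"dz":30,"wx":-11,"wy":-7.7,"wz":35},{"dx":-270,"dy":-257,"dz":30,"wx":-11,"wy":-7.7,"wz":35}]}'; python3 s.py -82 0 85
```

```text
t 0.1 y,U,A mm [ 583.8 -283.6  291.8] F yUA [ 0.3 -0.4 -0.4] w 85.4 gf 0.0 rot [-21.8 -15.4  69.5]
d [-545.4 -514.1   68.2] w [-21.8 -15.4  69.5]schema error: expected keys dx, dy, dz, wx, wy, wz, grip
```

```bash
python3 -m creep '{"moves":[{"dx":-270,"dy":-257,"dz":30,"wx":-11,"wy":-7.7,"wz":35,"grip":85},{"dx":-270,"dy":-257,"dz":30,"wx":-11,"wy":-7.7,"wz":35,"grip":85},{"dx":-270,"dy":-257,"dz":30,"wx":-11,"wy":-7.7,"wz":35,"grip":85},{"dx":-270,"dy":-257,"dz":30,"wx":-11,"wy":-7.7,"wz":35,"grip":60},{"dx":-270,"dy":-257,"dz":30,"wx":-11,"wy":-7.7,"wz":35,"grip":40},{"dx":-270,"dy":-257,"dz":30,"wx":-11,"wy":-7.7,"wz":35,"grip":40},{"dx":-270,"dy":-257,"dz":30,"wx":-11,"wy":-7.7,"wz":35,"grip":40},{"dx":-270,"dy":-257,"dz":30,"wx":-11,"wy":-7.7,"wz":35,"grip":40}]}'; python3 s.py -82 0 85
```

```text
clock: 0.9
tool_pos: [0.3529, 0.1832, 0.2011]
tool_rot: [0.457, 0.882, 0.081, 0.082]
wrist_force: [-0.5, 0.5, -0.1]
gripper_width: 0.04
gripper_force: 0.0
t 0.9 y,U,A mm [ 249.2 -141.4  192.9] F yUA [ 0.5 -0.5  0.1] w 40.0 gf 0.0 rot [-10.8  -7.6  34.3]
d [-367.5  -59.9   51.8] w [-10.8  -7.6  34.3]
```

```bash
python3 -m creep '{"moves":[{"dx":-367,"dy":-60,"dz":52,"wx":-10.8,"wy":-7.6,"wz":34.3,"grip":40},{"dx":-367,"dy":-60,"dz":52,"wx":-10.8,"wy":-7.6,"wz":34.3,"grip":40},{"dx":-367,"dy":-60,"dz":52,"wx":-10.8,"wy":-7.6,"wz":34.3,"grip":40},{"dx":-367,"dy":-60,"dz":52,"wx":-10.8,"wy":-7.6,"wz":34.3,"grip":40},{"dx":-367,"dy":-60,"dz":52,"wx":-10.8,"wy":-7.6,"wz":34.3,"grip":40},{"dx":-367,"dy":-60,"dz":52,"wx":-10.8,"wy":-7.6,"wz":34.3,"grip":40},{"dx":-367,"dy":-60,"dz":52,"wx":-10.8,"wy":-7.6,"wz":34.3,"grip":40},{"dx":-367,"dy":-60,"dz":52,"wx":-10.8,"wy":-7.6,"wz":34.3,"grip":40}]}'; python3 s.py -82 0 85
python3 - <<'E'
from plant import robot
import cv2,numpy as np
c=robot.read_camera("scene"); np.savez("scene1.npz",**c);im=c["color"][:,:,::-1]
a=cv2.resize(im[190:320,180:340],None,fx=5,fy=4.5,interpolation=cv2.INTER_CUBIC);cv2.imwrite("pics/s1.png",a)
E
```

```text
clock: 1.7
tool_pos: [0.5271, -0.1487, 0.1624]
tool_rot: [0.691, 0.69, 0.153, 0.153]
wrist_force: [1.2, 0.2, 0.8]
gripper_width: 0.0401
gripper_force: 0.0
t 1.7 y,U,A mm [-82.3   0.8  83.9] F yUA [0.2 1.5 0.2] w 40.1 gf 0.0 rot [ 0. -0.  0.]
d [ 0.3 -0.8 -1.1] w [ 0. -0.  0.]
```

View pics/s1.png

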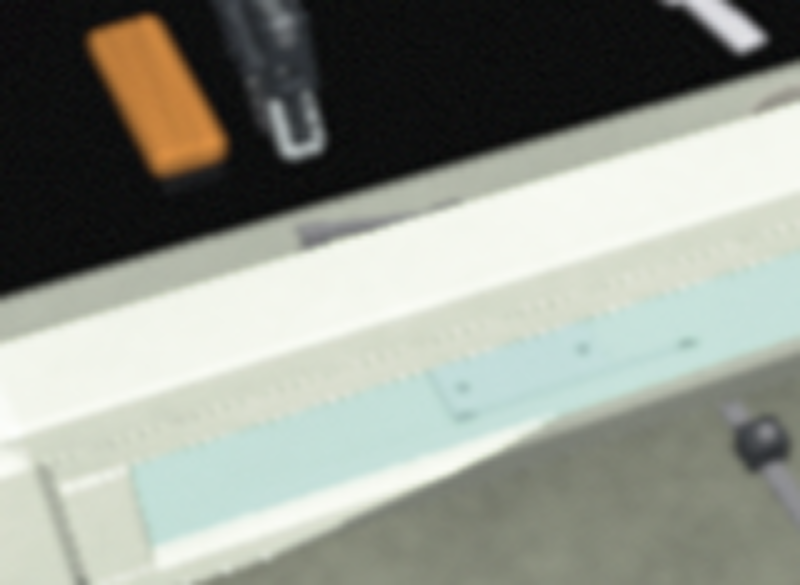

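The crop shows the gripper hovering at (295,130) on the robot side; the window hides the handle. The restrictor collar is at (762,442) on the outer sill. Next I descend.

```bash
python3 -m creep '{"moves":[{"dx":0,"dy":1,"dz":30,"wx":0,"wy":0,"wz":0,"grip":40},{"dx":0,"dy":1,"dz":55,"wx":0,"wy":0,"wz":0,"grip":40},{"dx":0,"dy":1,"dz":70,"wx":0,"wy":0,"wz":0,"grip":40},{"dx":0,"dy":1,"dz":78,"wx":0,"wy":0,"wz":0,"grip":40},{"dx":0,"dy":1,"dz":78,"wx":0,"wy":0,"wz":0,"grip":30},{"dx":0,"dy":1,"dz":78,"wx":0,"wy":0,"wz":0,"grip":24}]}'; python3 s.py
python3 - <<'E'
from plant import robot
import cv2,numpy as np
c=robot.read_camera("top"); np.savez("top1.npz",**c);im=c["color"][:,:,::-1]
a=cv2.resize(im[150:250,250:370],None,fx=6,fy=6,interpolation=cv2.INTER_CUBIC);cv2.imwrite("pics/t1.png",a)
E
```

```text
clock: 2.35
tool_pos: [0.5596, -0.1442, 0.0928]
tool_rot: [0.69, 0.691, 0.154, 0.153]
wrist_force: [-0.2, -0.7, 0.2]
gripper_width: 0.024
gripper_force: 0.0
t 2.4 y,U,A mm [-77.7   0.8   7.1] F yUA [-0.7 -0.1  0.3] w 24.0 gf 0.0 rot [ 0.  -0.1  0.2]
```

View pics/t1.png

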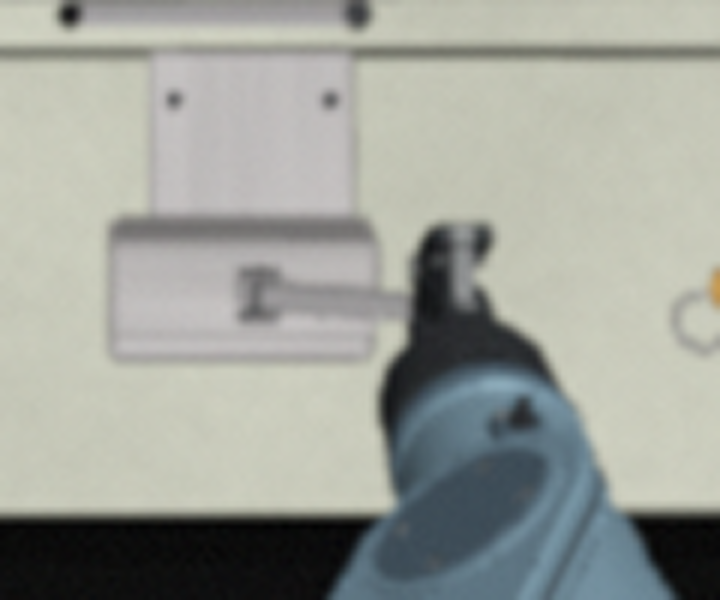

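The top crop shows the open fingers straddling the head at about (455,265), with the bar from the hub at (258,293) leading to them. I shift 4 mm outward and close.

```bash
python3 -m creep '{"moves":[{"dx":-4.5,"dy":1,"dz":2,"wx":0,"wy":0,"wz":0,"grip":24},{"dx":-4.5,"dy":1,"dz":2,"wx":0,"wy":0,"wz":0,"grip":24},{"dx":-4.5,"dy":1,"dz":2,"wx":0,"wy":0,"wz":0,"grip":10},{"dx":-4.5,"dy":1,"dz":2,"wx":0,"wy":0,"wz":0,"grip":10},{"dx":-4.5,"dy":1,"dz":2,"wx":0,"wy":0,"wz":0,"grip":10}]}'; python3 s.py
```

```text
clock: 2.9
tool_pos: [0.5585, -0.1487, 0.0893]
tool_rot: [0.69, 0.691, 0.152, 0.151]
wrist_force: [-11.3, -4.3, -1.8]
gripper_width: 0.0166
gripper_force: 59.1
t 2.9 y,U,A mm [-82.2  -1.6   4.4] F yUA [ -4.3 -11.    3.1] w 16.6 gf 59.1 rot [-0.3 -0.2  0.2]
```

```bash
python3 -m creep '{"moves":[{"dx":-1,"dy":-3,"dz":-0.5,"wx":0,"wy":0,"wz":0,"grip":10},{"dx":-1,"dy":-3.5,"dz":-0.5,"wx":0,"wy":0,"wz":0,"grip":10},{"dx":-1,"dy":-3.5,"dz":-0.5,"wx":0,"wy":0,"wz":0,"grip":10}]}'; python3 s.py
```

```text
clock: 3.2
tool_pos: [0.5575, -0.1487, 0.0898]
tool_rot: [0.69, 0.691, 0.154, 0.152]
wrist_force: [0.4, 4.2, -3.9]
gripper_width: 0.0164
gripper_force: 58.7
t 3.2 y,U,A mm [-82.2  -2.3   5.2] F yUA [ 4.2 -1.3 -3.7] w 16.4 gf 58.7 rot [-0.  -0.3  0.1]
```

```bash
python3 -m creep '{"moves":[{"dx":4,"dy":0,"dz":-12.5,"wx":0,"wy":0,"wz":0,"grip":10},{"dx":10,"dy":0,"dz":-24,"wx":0,"wy":0,"wz":0,"grip":10},{"dx":17.5,"dy":0,"dz":-34,"wx":0,"wy":0,"wz":0,"grip":10},{"dx":26.5,"dy":0,"dz":-43,"wx":0,"wy":0,"wz":0,"grip":10},{"dx":26.5,"dy":0,"dz":-43,"wx":0,"wy":0,"wz":0,"grip":10}]}'; python3 s.py
```

```text
clock: 3.7
tool_pos: [0.5391, -0.1231, 0.1304]
tool_rot: [0.689, 0.691, 0.153, 0.154]
wrist_force: [-4.1, -2.6, -3.5]
gripper_width: 0.0161
gripper_force: 59.1
t 3.7 y,U,A mm [-56.6  -1.9  49.8] F yUA [-2.7 -5.1 -1.4] w 16.1 gf 59.1 rot [ 0.1 -0.1  0.3]
```

```bash
python3 -m creep '{"moves":[{"dx":10,"dy":-0.5,"dz":-7.5,"wx":0,"wy":0,"wz":0,"grip":10},{"dx":21.5,"dy":-0.5,"dz":-13.5,"wx":0,"wy":0,"wz":0,"grip":10},{"dx":33.5,"dy":-0.5,"dz":-18,"wx":0,"wy":0,"wz":0,"grip":10},{"dx":46,"dy":-0.5,"dz":-20.5,"wx":0,"wy":0,"wz":0,"grip":10},{"dx":58.5,"dy":-0.5,"dz":-21,"wx":0,"wy":0,"wz":0,"grip":10},{"dx":71,"dy":-0.5,"dz":-19.5,"wx":0,"wy":0,"wz":0,"grip":10},{"dx":83.5,"dy":-0.5,"dz":-16.5,"wx":0,"wy":0,"wz":0,"grip":10},{"dx":95.5,"dy":-0.5,"dz":-11.5,"wx":0,"wy":0,"wz":0,"grip":10}]}'; python3 s.py
```

```text
clock: 4.5
tool_pos: [0.5358, -0.028, 0.1413]
tool_rot: [0.69, 0.69, 0.155, 0.155]
wrist_force: [0.7, 0.3, -0.6]
gripper_width: 0.01
gripper_force: 0.0
t 4.5 y,U,A mm [38.4 -0.5 61.3] F yUA [ 0.3  0.3 -0.9] w 10.0 gf 0.0 rot [ 0.3 -0.1  0.1]
```

```bash
cat > pic.py <<'E'
from plant import robot
import cv2,numpy as np,sys
n,i,r0,r1,c0,c1,f=sys.argv[1],*map(int,sys.argv[2:])
c=robot.read_camera(n);np.savez(f"{n}{i}.npz",**c);im=c["color"][:,:,::-1]
cv2.imwrite(f"pics/{n}{i}.png",cv2.resize(im[r0:r1,c0:c1],None,fx=f,fy=f,interpolation=cv2.INTER_CUBIC))
E
python3 pic.py top 2 150 250 230 350 6
```

```text
(no output)
```

View pics/top2.png

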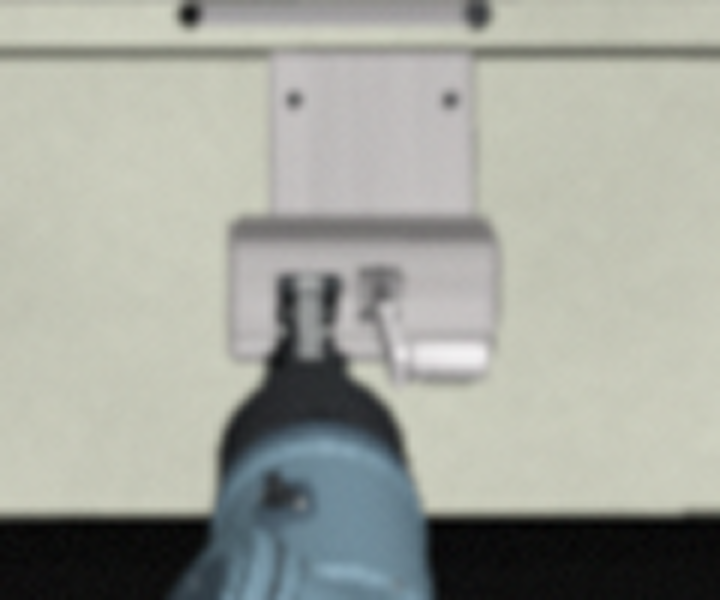

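The handle slipped from the pads: it stands near vertical, hub at (380,292), head at (400,358), with the knob pointing right to (490,357). The gripper is beyond it at (310,300).

```bash
python3 - <<'E'
from h import *
for a,b in[(388,320),(393,340),(398,350),(400,358),(402,370),(395,358),(410,357),(440,357),(470,357),(485,357)]:
    p=px("top",230+a/6,150+b/6,i=2)-H; print(a,b,(1e3*np.array([p@ey,p@U,p@A])).round(1))
E
```

```text
388 320 [-2.2  3.7 48.7]
393 340 [-2.1  7.7 84.6]
398 350 [-3.7  6.4 93.1]
400 358 [-4.7  2.6 92.9]
402 370 [-5.5 -2.  95.5]
395 358 [-2.1  4.8 98.7]
410 357 [-9.4  1.1 88. ]
440 357 [-22.1   2.4  91.3]
470 357 [-35.4   1.2  88.3]
485 357 [-42.1   0.2  85.8]
```

```bash
python3 -m creep '{"moves":[{"dx":0,"dy":0,"dz":-40,"wx":0,"wy":0,"wz":0,"grip":34},{"dx":0,"dy":-1,"dz":-58,"wx":0,"wy":0,"wz":0,"grip":34},{"dx":-25,"dy":-1,"dz":-58,"wx":0,"wy":0,"wz":0,"grip":34},{"dx":-41,"dy":-1,"dz":-58,"wx":0,"wy":0,"wz":0,"grip":34},{"dx":-41,"dy":-1,"dz":-58,"wx":0,"wy":0,"wz":0,"grip":34}]}'; python3 s.py -3 -1.5 63
```

```text
clock: 5.05
tool_pos: [0.5102, -0.0714, 0.1933]
tool_rot: [0.69, 0.69, 0.154, 0.155]
wrist_force: [0.1, -0.4, -0.1]
gripper_width: 0.0342
gripper_force: 0.0
t 5.0 y,U,A mm [ -5.   -1.6 119.1] F yUA [-0.4  0.1 -0.2] w 34.2 gf 0.0 rot [0.2 0.  0.1]
d [ 2.  -0.1 56.1] w [0.2 0.  0.1]
```

```bash
python3 -m creep '{"moves":[{"dx":3,"dy":0,"dz":25,"wx":0,"wy":0,"wz":0,"grip":34},{"dx":3,"dy":0,"dz":45,"wx":0,"wy":0,"wz":0,"grip":34},{"dx":3,"dy":0,"dz":56,"wx":0,"wy":0,"wz":0,"grip":34},{"dx":3,"dy":0,"dz":56,"wx":0,"wy":0,"wz":0,"grip":34},{"dx":3,"dy":0,"dz":56,"wx":0,"wy":0,"wz":0,"grip":10},{"dx":3,"dy":0,"dz":56,"wx":0,"wy":0,"wz":0,"grip":10},{"dx":3,"dy":0,"dz":56,"wx":0,"wy":0,"wz":0,"grip":10}]}'; python3 s.py
```

```text
clock: 5.75
tool_pos: [0.5332, -0.066, 0.1417]
tool_rot: [0.69, 0.69, 0.154, 0.153]
wrist_force: [4.6, 1.3, -2.0]
gripper_width: 0.0171
gripper_force: 58.9
t 5.8 y,U,A mm [ 0.4 -2.6 62.6] F yUA [ 1.3  3.4 -3.8] w 17.1 gf 58.9 rot [ 0.1 -0.1  0.2]
```

```bash
python3 -m creep '{"moves":[{"dx":6,"dy":0,"dz":0,"wx":0,"wy":0,"wz":0,"grip":10},{"dx":14.5,"dy":0,"dz":0.5,"wx":0,"wy":0,"wz":0,"grip":10},{"dx":23,"dy":0,"dz":2,"wx":0,"wy":0,"wz":0,"grip":10},{"dx":31,"dy":0,"dz":4.5,"wx":0,"wy":0,"wz":0,"grip":10},{"dx":31,"dy":0,"dz":4.5,"wx":0,"wy":0,"wz":0,"grip":10}]}'; python3 s.py
```

```text
clock: 6.25
tool_pos: [0.5355, -0.0356, 0.1379]
tool_rot: [0.69, 0.691, 0.154, 0.155]
wrist_force: [-0.2, -4.3, 1.4]
gripper_width: 0.0174
gripper_force: 59.6
t 6.2 y,U,A mm [30.9 -2.2 58.3] F yUA [-4.3  0.5  1.4] w 17.4 gf 59.6 rot [ 0.2 -0.   0.2]
```

```bash
python3 -m creep '{"moves":[{"dx":9.5,"dy":0,"dz":4,"wx":0,"wy":0,"wz":0,"grip":10},{"dx":18.5,"dy":0,"dz":9,"wx":0,"wy":0,"wz":0,"grip":10},{"dx":26.5,"dy":0,"dz":15,"wx":0,"wy":0,"wz":0,"grip":10},{"dx":34,"dy":0,"dz":21.5,"wx":0,"wy":0,"wz":0,"grip":10},{"dx":40.5,"dy":0,"dz":29.5,"wx":0,"wy":0,"wz":0,"grip":10},{"dx":40.5,"dy":0,"dz":29.5,"wx":0,"wy":0,"wz":0,"grip":10}]}'; python3 s.py
```

```text
clock: 6.85
tool_pos: [0.5481, 0.006, 0.1106]
tool_rot: [0.69, 0.691, 0.154, 0.153]
wrist_force: [2.2, -0.9, 4.4]
gripper_width: 0.0172
gripper_force: 59.1
t 6.8 y,U,A mm [72.5 -2.4 28.2] F yUA [-0.9  3.8  3. ] w 17.2 gf 59.1 rot [ 0.1 -0.1  0.2]
```

```bash
python3 -m creep '{"moves":[{"dx":5.5,"dy":0,"dz":8.5,"wx":0,"wy":0,"wz":0,"grip":10},{"dx":10,"dy":0,"dz":17.5,"wx":0,"wy":0,"wz":0,"grip":10},{"dx":13.5,"dy":0,"dz":27,"wx":0,"wy":0,"wz":0,"grip":10},{"dx":16,"dy":0,"dz":37,"wx":0,"wy":0,"wz":0,"grip":10},{"dx":16.5,"dy":0,"dz":44,"wx":0,"wy":0,"wz":0,"grip":10},{"dx":17,"dy":0,"dz":48,"wx":0,"wy":0,"wz":0,"grip":10},{"dx":17,"dy":0,"dz":48,"wx":0,"wy":0,"wz":0,"grip":10}]}'; python3 s.py
```

```text
clock: 7.55
tool_pos: [0.5685, 0.0234, 0.0673]
tool_rot: [0.69, 0.691, 0.154, 0.153]
wrist_force: [3.1, 4.7, 4.6]
gripper_width: 0.0173
gripper_force: 63.5
t 7.5 y,U,A mm [ 89.9  -2.2 -19.6] F yUA [4.7 4.8 2.9] w 17.3 gf 63.5 rot [ 0.1 -0.2  0.2]
```

```bash
python3 -m creep '{"moves":[{"dx":-1,"dy":0,"dz":2,"wx":0,"wy":0,"wz":0,"grip":10},{"dx":-1,"dy":0,"dz":4,"wx":0,"wy":0,"wz":0,"grip":10},{"dx":-1,"dy":0,"dz":4,"wx":0,"wy":0,"wz":0,"grip":10}]}'; python3 s.py
```

```text
clock: 7.85
tool_pos: [0.57, 0.0231, 0.064]
tool_rot: [0.69, 0.691, 0.155, 0.153]
wrist_force: [1.7, 9.3, 6.3]
gripper_width: 0.0171
gripper_force: 64.6
t 7.8 y,U,A mm [ 89.6  -2.2 -23.2] F yUA [9.3 4.2 5. ] w 17.1 gf 64.6 rot [ 0.1 -0.2  0.2]
```

```bash
python3 -m creep '{"moves":[{"dx":2,"dy":0,"dz":2,"wx":0,"wy":0,"wz":0,"grip":10},{"dx":2,"dy":0,"dz":3,"wx":0,"wy":0,"wz":0,"grip":10},{"dx":2,"dy":0,"dz":3,"wx":0,"wy":0,"wz":0,"grip":10}]}'; python3 s.py
```

```text
clock: 8.15
tool_pos: [0.5714, 0.0235, 0.0613]
tool_rot: [0.69, 0.691, 0.154, 0.154]
wrist_force: [-0.0, -1.3, 5.8]
gripper_width: 0.0169
gripper_force: 64.2
t 8.2 y,U,A mm [ 90.1  -2.1 -26.3] F yUA [-1.3  2.4  5.2] w 16.9 gf 64.2 rot [ 0.2 -0.1  0.2]
```

```bash
python3 -m creep '{"moves":[{"dx":0,"dy":0,"dz":0,"wx":0,"wy":0,"wz":0,"grip":34},{"dx":0,"dy":0,"dz":0,"wx":0,"wy":0,"wz":0,"grip":34},{"dx":0,"dy":0,"dz":-20,"wx":0,"wy":0,"wz":0,"grip":34},{"dx":0,"dy":0,"dz":-50,"wx":0,"wy":0,"wz":0,"grip":34},{"dx":0,"dy":-40,"dz":-90,"wx":0,"wy":0,"wz":0,"grip":34},{"dx":0,"dy":-80,"dz":-100,"wx":0,"wy":0,"wz":0,"grip":34},{"dx":0,"dy":-80,"dz":-100,"wx":0,"wy":0,"wz":0,"grip":34}]}'; python3 s.py; python3 pic.py top 3 150 250 220 340 6
```

```text
clock: 8.85
tool_pos: [0.4463, 0.0264, 0.1132]
tool_rot: [0.691, 0.692, 0.151, 0.148]
wrist_force: [-1.2, 0.1, -0.6]
gripper_width: 0.0342
gripper_force: 0.0
t 8.8 y,U,A mm [ 92.6 -93.6  73.7] F yUA [ 0.1 -1.3 -0.1] w 34.2 gf 0.0 rot [-0.6 -0.4  0.1]
```

View pics/top3.png

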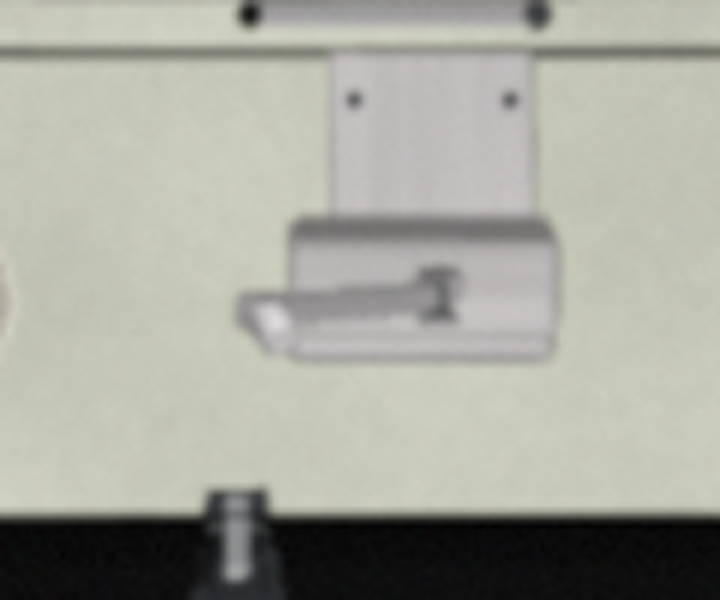

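The handle lies out to +y: hub at (440,293), head at (255,308), and the knob tip leans inward to (272,345). The fold is still short of the stop, so I measure how far.

```bash
python3 - <<'E'
from h import *
for a,b in[(400,297),(370,301),(340,303),(310,306),(255,305),(247,303),(270,320),(275,340),(278,348)]:
    p=px("top",220+a/6,150+b/6,i=3)-H; print(a,b,(1e3*np.array([p@ey,p@U,p@A])).round(1))
E
python3 s.py 80 -2 60
```

```text
400 297 [17.2 -1.4  4.1]
370 301 [31.3 -1.  10.4]
340 303 [45.2 -0.3 15.2]
310 306 [59. -1. 17.]
255 305 [84.1  5.3 32.8]
247 303 [87.8  3.6 25.6]
270 320 [77.2  5.7 53.5]
275 340 [75.  -0.6 62. ]
278 348 [73.7 -6.9 55.5]
t 8.9 y,U,A mm [ 91.3 -89.1  73.6] F yUA [-0.9  0.8  0.2] w 33.8 gf 0.0 rot [-0.3 -0.2  0.1]
d [-11.5  87.2  13.1] w [-0.3 -0.2  0.1]
```

```bash
python3 -m creep '{"moves":[{"dx":-15,"dy":0,"dz":-4,"wx":0,"wy":0,"wz":0,"grip":0},{"dx":-15,"dy":40,"dz":-4,"wx":0,"wy":0,"wz":0,"grip":0},{"dx":-15,"dy":87,"dz":-4,"wx":0,"wy":0,"wz":0,"grip":0},{"dx":-15,"dy":87,"dz":0,"wx":0,"wy":0,"wz":0,"grip":0},{"dx":-13,"dy":87,"dz":10,"wx":0,"wy":0,"wz":0,"grip":0},{"dx":-10,"dy":87,"dz":18,"wx":0,"wy":0,"wz":0,"grip":0},{"dx":-8,"dy":87,"dz":24,"wx":0,"wy":0,"wz":0,"grip":0},{"dx":-8,"dy":87,"dz":28,"wx":0,"wy":0,"wz":0,"grip":0}]}'; python3 s.py
```

```text
clock: 9.7
tool_pos: [0.5447, 0.0163, 0.1265]
tool_rot: [0.69, 0.691, 0.153, 0.151]
wrist_force: [-0.5, 1.2, 1.2]
gripper_width: 0.0
gripper_force: 0.3
t 9.7 y,U,A mm [82.8  1.3 44.1] F yUA [1.2 0.  1.3] w 0.0 gf 0.3 rot [-0.2 -0.2  0.2]
```

```bash
python3 -m creep '{"moves":[{"dx":1,"dy":-2,"dz":3,"wx":0,"wy":0,"wz":0,"grip":0},{"dx":1,"dy":-2,"dz":6,"wx":0,"wy":0,"wz":0,"grip":0},{"dx":1,"dy":-2,"dz":6,"wx":0,"wy":0,"wz":0,"grip":0}]}'; python3 s.py;  python3 -m creep '{"moves":[{"dx":0,"dy":0,"dz":1,"wx":0,"wy":0,"wz":0,"grip":0},{"dx":0,"dy":0,"dz":2,"wx":0,"wy":0,"wz":0,"grip":0},{"dx":0,"dy":0,"dz":2,"wx":0,"wy":0,"wz":0,"grip":0}]}'; python3 s.py
```

```text
clock: 10.0
tool_pos: [0.5466, 0.0166, 0.1217]
tool_rot: [0.69, 0.691, 0.153, 0.152]
wrist_force: [-0.2, -0.0, 0.4]
gripper_width: -0.0004
gripper_force: 0.0
t 10.0 y,U,A mm [83.1  0.9 38.9] F yUA [-0.  -0.   0.4] w -0.4 gf 0.0 rot [-0.  -0.1  0.2]
clock: 10.3
tool_pos: [0.5477, 0.0167, 0.1206]
tool_rot: [0.69, 0.691, 0.154, 0.153]
wrist_force: [-2.5, 1.2, 4.8]
gripper_width: -0.0002
gripper_force: 2.2
t 10.3 y,U,A mm [83.1  1.5 37.5] F yUA [ 1.2 -0.2  5.4] w -0.2 gf 2.2 rot [ 0.  -0.1  0.2]
```

```bash
python3 -m creep '{"moves":[{"dx":0,"dy":0,"dz":1,"wx":0,"wy":0,"wz":0,"grip":0},{"dx":0,"dy":0,"dz":1.5,"wx":0,"wy":0,"wz":0,"grip":0},{"dx":0,"dy":0,"dz":1.5,"wx":0,"wy":0,"wz":0,"grip":0}]}'; python3 s.py;  python3 -m creep '{"moves":[{"dx":0,"dy":0,"dz":-15,"wx":0,"wy":0,"wz":0,"grip":0},{"dx":0,"dy":-40,"dz":-25,"wx":0,"wy":0,"wz":0,"grip":34},{"dx":0,"dy":-80,"dz":-25,"wx":0,"wy":0,"wz":0,"grip":34},{"dx":0,"dy":-80,"dz":-25,"wx":0,"wy":0,"wz":0,"grip":34}]}'; python3 s.py;python3 pic.py top 4 150 250 220 340 6
```

```text
clock: 10.6
tool_pos: [0.5483, 0.017, 0.1196]
tool_rot: [0.69, 0.691, 0.154, 0.153]
wrist_force: [-5.9, 2.9, 9.7]
gripper_width: 0.0001
gripper_force: 5.8
t 10.6 y,U,A mm [83.4  1.6 36.4] F yUA [ 2.9 -1.2 11.2] w 0.1 gf 5.8 rot [ 0.  -0.2  0.2]
clock: 11.0
tool_pos: [0.4574, 0.0187, 0.1035]
tool_rot: [0.691, 0.691, 0.151, 0.148]
wrist_force: [0.1, -0.1, 0.3]
gripper_width: 0.0339
gripper_force: 0.0
t 11.0 y,U,A mm [ 85.  -87.6  60.1] F yUA [-0.1  0.2  0.2] w 33.9 gf 0.0 rot [-0.6 -0.3  0.1]
```

View pics/top4.png

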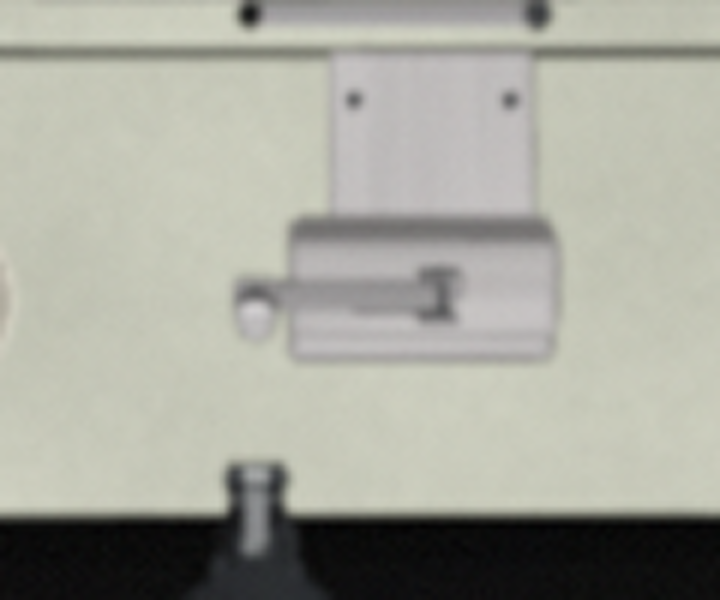

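The handle is on its stop: the bar is level from (440,293) to (255,292) and the knob stands along A with its tip at (256,318). Next I grip the knob.

```bash
python3 -m creep '{"moves":[{"dx":0,"dy":40,"dz":-4,"wx":0,"wy":0,"wz":0,"grip":34},{"dx":0,"dy":84,"dz":-4,"wx":0,"wy":0,"wz":0,"grip":34},{"dx":0,"dy":84,"dz":-4,"wx":0,"wy":0,"wz":0,"grip":34},{"dx":0,"dy":84,"dz":20,"wx":0,"wy":0,"wz":0,"grip":34},{"dx":0,"dy":84,"dz":38,"wx":0,"wy":0,"wz":0,"grip":34},{"dx":0,"dy":84,"dz":48,"wx":0,"wy":0,"wz":0,"grip":34},{"dx":0,"dy":84,"dz":48,"wx":0,"wy":0,"wz":0,"grip":34}]}'; python3 s.py 85 -2 11
```

```text
clock: 11.75
tool_pos: [0.5645, 0.0175, 0.1064]
tool_rot: [0.689, 0.691, 0.157, 0.156]
wrist_force: [-42.0, 5.7, 78.6]
gripper_width: 0.0344
gripper_force: 44.5
t 11.8 y,U,A mm [84.  10.8 17.5] F yUA [ 5.6 -4.8 89. ] w 34.4 gf 44.5 rot [ 0.6 -0.2  0.3]
d [  1.1 -12.8   6.4] w [ 0.6 -0.2  0.3]
```

```bash
python3 -m creep '{"moves":[{"dx":0,"dy":0,"dz":-20,"wx":0,"wy":0,"wz":0,"grip":34},{"dx":0,"dy":0,"dz":-40,"wx":0,"wy":0,"wz":0,"grip":34},{"dx":0,"dy":0,"dz":-40,"wx":0,"wy":0,"wz":0,"grip":34},{"dx":0,"dy":-12,"dz":-40,"wx":0,"wy":0,"wz":0,"grip":34},{"dx":0,"dy":-12,"dz":-40,"wx":0,"wy":0,"wz":0,"grip":34},{"dx":0,"dy":-12,"dz":-40,"wx":0,"wy":0,"wz":0,"grip":34}]}'; python3 s.py 85 -2 11
python3 - <<'E'
from plant import robot
import numpy as np
c=robot.read_camera("top");np.savez("top5.npz",**c)
from h import *
for a,b in[(400,292),(370,292),(340,292),(310,292),(285,292)]:
    for i in(4,5):
        p=px("top",220+a/6,150+b/6,i=i)-H; print(i,a,b,(1e3*np.array([p@ey,p@U,p@A])).round(1))
E
```

```text
clock: 12.35
tool_pos: [0.5328, 0.0167, 0.1292]
tool_rot: [0.69, 0.691, 0.153, 0.151]
wrist_force: [-0.1, -1.1, 0.5]
gripper_width: 0.034
gripper_force: 0.0
t 12.3 y,U,A mm [83.1 -8.4 51.5] F yUA [-1.1  0.1  0.5] w 34.0 gf 0.0 rot [-0.2 -0.2  0.1]
d [ 1.8  6.5 40.5] w [-0.2 -0.2  0.1]
4 400 292 [17.3  1.3  4.6]
5 400 292 [17.2  0.8  3.3]
4 370 292 [31.1  1.   3.6]
5 370 292 [31.  0.  1.]
4 340 292 [45.   1.8  5.8]
5 340 292 [45.   0.6  2.4]
4 310 292 [58.9  0.9  3.4]
5 310 292 [58.9  0.6  2.4]
4 285 292 [70.4  1.3  4.4]
5 285 292 [ 70.8  53.6 150.7]
```

```bash
python3 -m creep '{"moves":[{"dx":2,"dy":6,"dz":0,"wx":0,"wy":0,"wz":0,"grip":36},{"dx":2,"dy":6,"dz":0,"wx":0,"wy":0,"wz":0,"grip":36},{"dx":2,"dy":6,"dz":0,"wx":0,"wy":0,"wz":0,"grip":36}]}'; python3 s.py 85 -2 11
```

```text
clock: 12.7
tool_pos: [0.5398, 0.0186, 0.1335]
tool_rot: [0.69, 0.691, 0.154, 0.153]
wrist_force: [0.4, 0.3, -0.2]
gripper_width: 0.0359
gripper_force: 0.0
t 12.7 y,U,A mm [85.  -0.3 52.5] F yUA [ 0.3  0.3 -0.4] w 35.9 gf 0.0 rot [ 0.  -0.1  0.2]
d [-0.1 -1.8 41.5] w [ 0.  -0.1  0.2]
```

```bash
python3 -m creep '{"moves":[{"dx":0,"dy":-1.5,"dz":8,"wx":0,"wy":0,"wz":0,"grip":36},{"dx":0,"dy":-1.5,"dz":16,"wx":0,"wy":0,"wz":0,"grip":36},{"dx":0,"dy":-1.5,"dz":16,"wx":0,"wy":0,"wz":0,"grip":36}]}'; python3 s.py; python3 -m creep '{"moves":[{"dx":0,"dy":0,"dz":8,"wx":0,"wy":0,"wz":0,"grip":36},{"dx":0,"dy":0,"dz":8,"wx":0,"wy":0,"wz":0,"grip":36}]}'; python3 s.py
```

```text
clock: 13.0
tool_pos: [0.5441, 0.0187, 0.1167]
tool_rot: [0.69, 0.691, 0.153, 0.152]
wrist_force: [0.1, 0.5, -0.1]
gripper_width: 0.0361
gripper_force: 0.0
t 13.0 y,U,A mm [85.2 -3.4 35.5] F yUA [ 0.5  0.  -0.1] w 36.1 gf 0.0 rot [-0.1 -0.2  0.1]
clock: 13.2
tool_pos: [0.5479, 0.0186, 0.11]
tool_rot: [0.69, 0.691, 0.153, 0.152]
wrist_force: [0.2, -0.4, -0.4]
gripper_width: 0.0361
gripper_force: 0.0
t 13.2 y,U,A mm [85.1 -2.8 27.8] F yUA [-0.4  0.  -0.4] w 36.1 gf 0.0 rot [-0.1 -0.2  0.1]
```

```bash
python3 -m creep '{"moves":[{"dx":0,"dy":1,"dz":9,"wx":0,"wy":0,"wz":0,"grip":36},{"dx":0,"dy":1,"dz":17,"wx":0,"wy":0,"wz":0,"grip":36},{"dx":0,"dy":1,"dz":17,"wx":0,"wy":0,"wz":0,"grip":30},{"dx":0,"dy":1,"dz":17,"wx":0,"wy":0,"wz":0,"grip":10},{"dx":0,"dy":1,"dz":17,"wx":0,"wy":0,"wz":0,"grip":10},{"dx":0,"dy":1,"dz":17,"wx":0,"wy":0,"wz":0,"grip":10}]}'; python3 s.py
```

```text
clock: 13.8
tool_pos: [0.5562, 0.0186, 0.0962]
tool_rot: [0.69, 0.691, 0.153, 0.153]
wrist_force: [1.1, -0.7, -1.6]
gripper_width: 0.0161
gripper_force: 58.5
t 13.8 y,U,A mm [85.  -1.2 11.8] F yUA [-0.7  0.3 -1.9] w 16.1 gf 58.5 rot [ 0.  -0.1  0.2]
```

```bash
python3 -m creep '{"moves":[{"dx":-1,"dy":12.5,"dz":0,"wx":0,"wy":0,"wz":0,"grip":10},{"dx":-4,"dy":25,"dz":0,"wx":0,"wy":0,"wz":0,"grip":10},{"dx":-8.5,"dy":37,"dz":0,"wx":0,"wy":0,"wz":0,"grip":10},{"dx":-15,"dy":48,"dz":0,"wx":0,"wy":0,"wz":0,"grip":10},{"dx":-15,"dy":48,"dz":0,"wx":0,"wy":0,"wz":0,"grip":10}]}'; python3 s.py
```

```text
clock: 14.3
tool_pos: [0.6012, 0.002, 0.117]
tool_rot: [0.69, 0.69, 0.153, 0.154]
wrist_force: [-0.5, -4.0, -1.3]
gripper_width: 0.0162
gripper_force: 59.0
t 14.3 y,U,A mm [68.5 48.5 11.6] F yUA [-4. -1. -1.] w 16.2 gf 59.0 rot [ 0.1 -0.   0.2]
```

```bash
python3 -m creep '{"moves":[{"dx":-8,"dy":10,"dz":0,"wx":0,"wy":0,"wz":0,"grip":10},{"dx":-17.5,"dy":18.5,"dz":0,"wx":0,"wy":0,"wz":0,"grip":10},{"dx":-28,"dy":25.5,"dz":0,"wx":0,"wy":0,"wz":0,"grip":10},{"dx":-39.5,"dy":31,"dz":0,"wx":0,"wy":0,"wz":0,"grip":10},{"dx":-51.5,"dy":35,"dz":0,"wx":0,"wy":0,"wz":0,"grip":10},{"dx":-64,"dy":37,"dz":0,"wx":0,"wy":0,"wz":0,"grip":10},{"dx":-77,"dy":36.5,"dz":0,"wx":0,"wy":0,"wz":0,"grip":10},{"dx":-89.5,"dy":35,"dz":0,"wx":0,"wy":0,"wz":0,"grip":10}]}'; python3 s.py
```

```text
clock: 15.1
tool_pos: [0.6307, -0.0858, 0.1303]
tool_rot: [0.69, 0.691, 0.153, 0.151]
wrist_force: [-6.3, 6.7, -1.6]
gripper_width: 0.0165
gripper_force: 59.4
t 15.1 y,U,A mm [-19.1  81.   11.1] F yUA [ 6.7 -6.4  1.2] w 16.5 gf 59.4 rot [-0.2 -0.3  0.1]
```

```bash
python3 -m creep '{"moves":[{"dx":-12,"dy":-4.5,"dz":0,"wx":0,"wy":0,"wz":0,"grip":10},{"dx":-23.5,"dy":-10,"dz":0,"wx":0,"wy":0,"wz":0,"grip":10},{"dx":-34,"dy":-17.5,"dz":0,"wx":0,"wy":0,"wz":0,"grip":10},{"dx":-43.5,"dy":-26.5,"dz":0,"wx":0,"wy":0,"wz":0,"grip":10},{"dx":-51.5,"dy":-36.5,"dz":0,"wx":0,"wy":0,"wz":0,"grip":10},{"dx":-57.5,"dy":-47.5,"dz":0,"wx":0,"wy":0,"wz":0,"grip":10},{"dx":-62,"dy":-59.5,"dz":0,"wx":0,"wy":0,"wz":0,"grip":10},{"dx":-65,"dy":-72,"dz":0,"wx":0,"wy":0,"wz":0,"grip":10}]}'; python3 s.py
```

```text
clock: 15.9
tool_pos: [0.567, -0.1507, 0.1011]
tool_rot: [0.69, 0.69, 0.155, 0.153]
wrist_force: [3.4, 8.6, -1.2]
gripper_width: 0.0157
gripper_force: 59.2
t 15.9 y,U,A mm [-84.2  11.1  11.5] F yUA [ 8.6  2.5 -2.6] w 15.7 gf 59.2 rot [ 0.1 -0.2  0.1]
```

```bash
cat > g.py <<'E'
from plant import robot
from h import *
import sys
o=robot.get_obs();d=1e3*(o["tool_pos"]-H);y,u=d@ey-.5,d@U+1.7
th=np.arctan2(u,y)%(2*np.pi);f=o["wrist_force"];t=np.array([-np.sin(th),np.cos(th)]);r=np.array([np.cos(th),np.sin(th)]);F=np.array([f@ey,f@U])
print("t %.1f th %.3f r %.1f A %.1f Ft %.1f Fr(out) %.1f FA %.1f w %.1f"%(o["clock"],th,np.hypot(y,u),d@A,-F@t,F@r,f@A,1e3*o["gripper_width"]))
sys.exit(-F@t>5.6)
E
python3 -m creep '{"moves":[{"dx":0.5,"dy":-8.5,"dz":0,"wx":0,"wy":0,"wz":0,"grip":10},{"dx":1,"dy":-17,"dz":0,"wx":0,"wy":0,"wz":0,"grip":10},{"dx":2,"dy":-25.5,"dz":0,"wx":0,"wy":0,"wz":0,"grip":10},{"dx":3.5,"dy":-33.5,"dz":0,"wx":0,"wy":0,"wz":0,"grip":10},{"dx":3.5,"dy":-33.5,"dz":0,"wx":0,"wy":0,"wz":0,"grip":10}]}' >/dev/null; python3 g.py
```

```text
t 16.4 th 3.381 r 85.5 A 11.7 Ft -0.8 Fr(out) 0.4 FA -0.8 w 16.4False
```

```bash
python3 -m creep '{"moves":[{"dx":1.2,"dy":-4.1,"dz":0,"wx":0,"wy":0,"wz":0,"grip":10},{"dx":2.6,"dy":-8.1,"dz":0,"wx":0,"wy":0,"wz":0,"grip":10}]}' >/dev/null; python3 g.py &&
python3 -m creep '{"moves":[{"dx":1.6,"dy":-3.9,"dz":0,"wx":0,"wy":0,"wz":0,"grip":10},{"dx":3.4,"dy":-7.8,"dz":0,"wx":0,"wy":0,"wz":0,"grip":10}]}' >/dev/null; python3 g.py
```

```text
t 16.6 th 3.470 r 85.5 A 11.8 Ft 2.6 Fr(out) 1.1 FA -0.6 w 16.3
t 16.6 th 3.470 r 85.5 A 11.8 Ft 2.6 Fr(out) 1.1 FA -0.6 w 16.3False
False
```

```bash
sed -i 's/sys.exit(-F@t>5.6)/sys.exit(int(-F@t>5.6))/' g.py
python3 -m creep '{"moves":[{"dx":1.6,"dy":-3.9,"dz":0,"wx":0,"wy":0,"wz":0,"grip":10},{"dx":3.4,"dy":-7.8,"dz":0,"wx":0,"wy":0,"wz":0,"grip":10}]}' >/dev/null; python3 g.py &&
python3 -m creep '{"moves":[{"dx":2,"dy":-3.8,"dz":0,"wx":0,"wy":0,"wz":0,"grip":10},{"dx":4.1,"dy":-7.4,"dz":0,"wx":0,"wy":0,"wz":0,"grip":10}]}' >/dev/null && python3 g.py &&
python3 -m creep '{"moves":[{"dx":2.3,"dy":-3.5,"dz":0,"wx":0,"wy":0,"wz":0,"grip":10},{"dx":4.9,"dy":-7,"dz":0,"wx":0,"wy":0,"wz":0,"grip":10}]}' >/dev/null && python3 g.py &&
python3 -m creep '{"moves":[{"dx":2.7,"dy":-3.3,"dz":0,"wx":0,"wy":0,"wz":0,"grip":10},{"dx":5.5,"dy":-6.5,"dz":0,"wx":0,"wy":0,"wz":0,"grip":10}]}' >/dev/null && python3 g.py
```

```text
t 16.8 th 3.585 r 85.4 A 11.6 Ft 3.8 Fr(out) 5.7 FA 0.6 w 16.1
t 17.0 th 3.689 r 85.4 A 11.6 Ft 3.7 Fr(out) 3.6 FA 0.3 w 16.3
t 17.2 th 3.791 r 85.4 A 11.6 Ft 2.9 Fr(out) 4.6 FA 1.0 w 16.2
t 17.4 th 3.894 r 85.4 A 11.6 Ft 3.9 Fr(out) 3.9 FA 0.8 w 16.2
```

```bash

python3 -m creep '{"moves":[{"dx":2.8,"dy":-3.2,"dz":0,"wx":0,"wy":0,"wz":0,"grip":10},{"dx":5.8,"dy":-6.2,"dz":0,"wx":0,"wy":0,"wz":0,"grip":10}]}' >/dev/null; python3 g.py &&
python3 -m creep '{"moves":[{"dx":3.3,"dy":-2.7,"dz":0,"wx":0,"wy":0,"wz":0,"grip":10},{"dx":6.7,"dy":-5.2,"dz":0,"wx":0,"wy":0,"wz":0,"grip":10}]}' >/dev/null && python3 g.py &&
python3 -m creep '{"moves":[{"dx":3.5,"dy":-2.4,"dz":0,"wx":0,"wy":0,"wz":0,"grip":10},{"dx":7.2,"dy":-4.5,"dz":0,"wx":0,"wy":0,"wz":0,"grip":10}]}' >/dev/null && python3 g.py &&
python3 -m creep '{"moves":[{"dx":3.8,"dy":-2,"dz":0,"wx":0,"wy":0,"wz":0,"grip":10},{"dx":7.6,"dy":-3.8,"dz":0,"wx":0,"wy":0,"wz":0,"grip":10}]}' >/dev/null && python3 g.py &&
python3 -m creep '{"moves":[{"dx":3.9,"dy":-1.6,"dz":0,"wx":0,"wy":0,"wz":0,"grip":10},{"dx":7.9,"dy":-3,"dz":0,"wx":0,"wy":0,"wz":0,"grip":10}]}' >/dev/null && python3 g.py &&
python3 -m creep '{"moves":[{"dx":4.1,"dy":-1.2,"dz":0,"wx":0,"wy":0,"wz":0,"grip":10},{"dx":8.2,"dy":-2.2,"dz":0,"wx":0,"wy":0,"wz":0,"grip":10}]}' >/dev/null && python3 g.py
```

```text
t 17.6 th 3.999 r 85.5 A 11.5 Ft 2.7 Fr(out) 1.0 FA 1.7 w 15.9
t 17.8 th 4.107 r 85.5 A 11.4 Ft 3.8 Fr(out) 2.6 FA 2.1 w 16.1
t 18.0 th 4.210 r 85.5 A 11.4 Ft 3.0 Fr(out) 2.7 FA 2.0 w 16.2
t 18.2 th 4.309 r 85.4 A 11.4 Ft 4.7 Fr(out) 3.6 FA 1.0 w 16.1
t 18.4 th 4.401 r 85.4 A 11.4 Ft 6.1 Fr(out) 3.3 FA 0.5 w 16.1
```

```bash

python3 -m creep '{"moves":[{"dx":1.9,"dy":-0.6,"dz":0,"wx":0,"wy":0,"wz":0,"grip":10},{"dx":3.8,"dy":-1.1,"dz":0,"wx":0,"wy":0,"wz":0,"grip":10}]}' >/dev/null; python3 g.py
```

```text
t 18.6 th 4.444 r 85.4 A 11.4 Ft 7.3 Fr(out) 4.8 FA 1.1 w 15.7
```

```bash

python3 -m creep '{"moves":[{"dx":1.1,"dy":-0.3,"dz":0,"wx":0,"wy":0,"wz":0,"grip":10},{"dx":2.2,"dy":-0.6,"dz":0,"wx":0,"wy":0,"wz":0,"grip":10}]}' >/dev/null; python3 g.py
```

```text
t 18.8 th 4.466 r 85.3 A 11.5 Ft 9.5 Fr(out) 3.9 FA 1.3 w 16.1
```

```bash

python3 -m creep '{"moves":[{"dx":-1,"dy":0.3,"dz":0,"wx":0,"wy":0,"wz":0,"grip":10},{"dx":-1,"dy":0.3,"dz":0,"wx":0,"wy":0,"wz":0,"grip":32},{"dx":-1,"dy":0.3,"dz":0,"wx":0,"wy":0,"wz":0,"grip":32},{"dx":-1,"dy":0.3,"dz":0,"wx":0,"wy":0,"wz":0,"grip":32}]}' >/dev/null; python3 g.py; python3 -m creep '{"moves":[{"dx":-1,"dy":0.3,"dz":-8,"wx":0,"wy":0,"wz":0,"grip":32},{"dx":-1,"dy":0.3,"dz":-25,"wx":0,"wy":0,"wz":0,"grip":32},{"dx":-1,"dy":0.3,"dz":-60,"wx":0,"wy":0,"wz":0,"grip":32},{"dx":-1,"dy":-40,"dz":-100,"wx":0,"wy":0,"wz":0,"grip":32},{"dx":-1,"dy":-80,"dz":-110,"wx":0,"wy":0,"wz":0,"grip":32},{"dx":-1,"dy":-80,"dz":-110,"wx":0,"wy":0,"wz":0,"grip":32},{"dx":-1,"dy":-80,"dz":-110,"wx":0,"wy":0,"wz":0,"grip":32}]}' ; python3 pic.py top 6 90 250 160 400 3
```

```text
t 19.2 th 4.479 r 85.7 A 11.3 Ft -0.5 Fr(out) 0.7 FA -0.2 w 31.9
clock: 19.9
tool_pos: [0.3611, -0.0889, 0.1272]
tool_rot: [0.691, 0.689, 0.153, 0.154]
wrist_force: [0.5, 0.0, -0.7]
gripper_width: 0.0319
gripper_force: 0.0
```

View pics/top6.png

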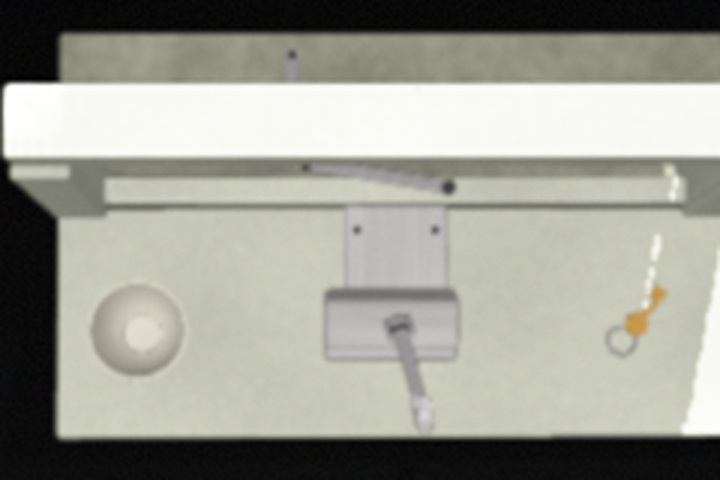

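The handle points out towards the robot, from the hub at (400,325) to the knob at (425,415). The bowl at (137,330) and key at (637,320) have not moved. I check that the bar is still in its working plane, then hand in.

```bash
python3 - <<'E'
from h import *
for a,b in[(404,340),(407,352),(410,364),(414,376),(418,390)]:
    p=px("top",160+a/3,90+b/3,i=6)-H; print((1e3*np.array([p@ey,p@U,p@A])).round(1))
E
```

```text
[ -5.2 -12.2   5.8]
[ -8.2 -24.1   5.8]
[-11.3 -36.    6.1]
[-15.3 -47.9   6.6]
[-19.7 -63.6   2.9]
```

```bash
python3 -c "
from plant import robot
print(robot.close_job())"
```

```text
the job is handed in; nothing more can be done
None
```

The job is handed in: the handle is on its working stop and the window is wound about 0.71 turn, up to roughly 9.5 N at the knob, with the gripper clear. On the way the handle slipped from the grip once and was regripped, and the fingers once came down on the knob (wrist force about 90 N, under the 120 N limit).

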